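# Turn the wet bucket lid over on the bath shelf

### The job

The round blue bucket lid is lying on the cement shelf with its sealing ring up, where it collects water. Slide it flat along the shelf until it sticks out a good 4 cm past the open end (on the robot's right), so that you can get under it, then turn it over and leave it lying flat, ring side down, with the whole ring standing on the shelf. Do not shift the aluminium lota or the yellow soap tray.

Things in the scene. Friction and masses are not known exactly. Their poses are not given: they have to be found in the camera images.
- lid_center (a point): Centre of the blue plastic bucket lid: flat disc 160 mm across, 6 mm thick; the point lies on its axis, mid-thickness. z: out of the face with the sealing ring; up at the start, to point down at the end. Ring: concentric upright wall, 90 mm outer, 82 mm inner diameter, 10 mm high, leaving a 35 mm flange around it. The other face is plain and lies on the shelf at the start. 0.1 to 0.16 kg.
- shelf_edge (a point): Middle of the top edge of the fixed cement shelf's open end, which faces the robot's right (-y). x: level, along the shelf, away from this edge; y: along the edge; z up. The flat top is 320 mm wide (across) and 550 mm long, 120 mm above the work surface; the slab is 35 mm thick, with open space beyond the end and under its last 80 mm.
- lota: Aluminium lota (round water pot), 92 mm in diameter, 85 mm high, loose on the shelf away from the open end, clear of the lid; origin at the centre of its underside.
- soap_tray: Yellow ceramic soap tray with soap, 80 x 120 x 22 mm (x, y, z), loose on the shelf away from the open end; origin at the centre of its underside. A green scrubber (36 mm high) and an orange bottle (130 mm high) also stand farther along the shelf, clear of the lid.

How it is judged:
By the outcome, as a careful person would: the job done as asked, in the order asked, and still so for the second after the job is handed in, with the robot touching nothing.
It also fails if it takes over 72 s, if anything falls off the work surface, if the arm or the gripper's body presses on something with over 40 N, if the wrist force passes 120 N, or if a joint passes its speed limit or range.

### The arm

A 7-joint arm with a two-finger parallel gripper is mounted at the origin on the work surface. World frame = base frame: x ahead of the robot, y to its left, z up, the work surface at z = 0. Lengths are in mm, angles in rad, forces in N, time in s.
With the tool pointing down it reaches from about 400 to 850 mm from the base axis. Payload 10.4 kg.
Tool frame: the origin (TCP) lies midway between the tips of the shut fingers; the grasp point (between the pads) lies 19 mm behind it; z points along the fingers, y is the direction in which the jaws open and shut (so a half turn about z gives the same grasp; the last joint's range is limited). The gripper opens to 85 mm and grips with 20 to 120 N. Pads are 22 mm wide; open, the fingers measure 114 mm over their backs; the gripper's body (76 mm by 85 mm) begins 54 mm behind the grasp point. The pads swing forward as they close: fully open they stand 13 mm farther back than shut.
Start: joints at [1.198, 0.332, -0.065, 1.46, 0.022, 1.35, -0.088], TCP at [214.217, -587.167, 207.338] pointing down, gripper open.
Joint ranges: [-2.6, 2.6], [-0.5, 2.12], [-1.47, 1.34], [0.16, 2.42], [-1.27, 4.41], [0.06, 2.06], [-2.6, 2.6]. Speed limits (rad/s): [2.22, 2.22, 2.79, 2.79, 3.14, 3.14, 3.14].

### API

Orientations are given as a unit quaternion [x, y, z, w].
In Python, from station import telemetry, grab_frame, calibration, arm gives the robot as it stands. The module is installed in compiled form; this text tells all that it offers.
- The arm moves only by the shell command python3 -m crank 'ROWS' [FORCE]. ROWS is JSON, a list of rows, each a list of 7 numbers: the closure, from -1 (fully open) to 1 (shut), then the shift along the tool's x, y, z each as a share of 0.02 m, from -1 to 1, then the turn, a rotation vector about the tool's x, y, z each as a share of 5 degrees, from -1 to 1. A call has 1 to 20 rows; each row shifts and turns the commanded pose from where the row before left it, along the tool's axes as they then stand; what a row does not reach is not made up. A row lasts 1/12 s, in which the tool goes at most 41.7 mm and 7.16 degrees, less where a joint would pass 70% of its speed; a pose out of reach is approached as far as the arm can. A call with a number of a shift or a turn outside -1 to 1 is refused whole. A call with a gripper value outside its range is refused whole. The fingers move at their own pace and stop on an object; FORCE is the grip in N (left out, the last holds). Time passes only in rows, so rows that do not move let the fingers close. It gives the time, the measured TCP pose, the force and the opening at its end, in the units of the state.
- telemetry.state(): the state, without advancing time (a new reading comes with each control period).
- grab_frame(name): name is "scene" or "side" or "wrist"; returns (picture, depth): 420x560x3 uint8, blue, green, red; 420x560 float32, mm along the optical axis (not along the pixel's ray), 0 where there is no reading.
- calibration(name): a dict with "fx", "fy", "cx", "cy" (pixels), "k1" (the pictures are not rectified: a ray, as slopes to the right and down, at radius r is drawn at 1 + k1 r^2 times it, then the intrinsics apply), "R" (3x3) and "t" (3): a world point X has camera coordinates R X + t. Camera axes: x right, y down, z forward; pixel columns grow to the right and rows downward; lengths in mm; the calibration is good to about 2 mm. A picture is of the moment at which its call begins: read the wrist's pose just before it. calibration takes no time and is no camera call; for the wrist camera it gives the pose at the moment of the call.
- arm.job_done(): hands the job in, once; it reports no verdict.
The state is a dict: "time_s": time; "joints": joint angles; "joint_velocities": joint speeds; "effort": joint torques, N m; "ee_pos": TCP position; "eef_rot": TCP orientation; "force": force on the tool from outside, world axes, zero at the start; "wrist_torque": the same for the moment, N m; "opening": finger opening in mm.
Only numpy, scipy, OpenCV 4.12 (cv2) and the standard library are available. Lean on these libraries where they do the work, as an engineer would, in place of code of your own. Each camera call takes 0.05 s, during which the arm holds its last target. There are 200 camera calls.

## Working session

There is one attempt and no reset: what is moved stays moved. The work goes in short steps, Python scripts to look and compute and a shell command to move; the robot and the scene stay as the last step left them, time stands still between calls to the robot, and variables do not carry over. Pictures are saved under pics/ and viewed, about 8 in all and at most 12, crops included, and the job is handed in when it is done.

```bash
mkdir -p pics
cat > h.py <<'E'
import numpy as np, cv2
from station import telemetry, grab_frame, calibration, arm
from scipy.spatial.transform import Rotation as Ro
def cloud(name):
    c=calibration(name); im,d=grab_frame(name)
    R=np.array(c["R"]);t=np.array(c["t"])
    v,u=np.mgrid[0:im.shape[0],0:im.shape[1]]
    K=np.array([[c["fx"],0,c["cx"]],[0,c["fy"],c["cy"]],[0,0,1.]])
    p=cv2.undistortPoints(np.stack([u.ravel(),v.ravel()],1).astype(np.float64)[:,None],K,np.array([c["k1"],0,0,0.]))[:,0]
    z=d.ravel().astype(float); P=np.c_[p*z[:,None],z]
    W=((P-t)@R).reshape(*d.shape,3); W[d==0]=np.nan
    return im,d,W
def pose():
    s=telemetry.state(); return s,np.array(s["ee_pos"]),Ro.from_quat(s["eef_rot"])
E
python3 - <<'E'
from h import *
s,p,R=pose(); print(s); print(R.as_matrix().round(3))
ims=[]
for n in("scene","side"):
    im,d,W=cloud(n); np.save(n+".npy",W); cv2.imwrite(n+".png",im); ims.append(im)
    hsv=cv2.cvtColor(im,cv2.COLOR_BGR2HSV)
    m=(hsv[...,0]>95)&(hsv[...,0]<130)&(hsv[...,1]>100)&np.isfinite(W[...,0])
    q=W[m]; print(n,m.sum(),np.nanpercentile(q,[1,50,99],axis=0).round(1) if m.sum() else 0)
cv2.imwrite("pics/a.png",cv2.resize(np.hstack(ims),(800,300)))
E
```

```text
{'time_s': 0.0, 'joints': array([ 1.19839851,  0.33292168, -0.06472319,  1.46094769,  0.02161038,
        1.34984623, -0.08847178]), 'joint_velocities': array([ 1.32484040e-03,  9.89908834e-04, -2.32076114e-03, -1.37890598e-04,
        3.73708988e-04, -4.61572565e-04,  7.26526361e-05]), 'effort': array([ 5.53940008e-04, -6.25434709e+01,  4.97869507e-02, -3.91607165e+01,
        1.63831090e-02,  9.74755181e-03, -4.33237574e-05]), 'ee_pos': array([ 214.06112283, -586.77737608,  206.48184997]), 'eef_rot': array([ 9.84737484e-01,  1.74044759e-01, -1.56360811e-04, -6.96084538e-04]), 'force': array([ 1.13849912,  0.67436314, -0.16075804]), 'wrist_torque': array([ 0.08436542,  0.02349021, -0.03433319]), 'opening': 85.63911456577908}
[[ 0.939  0.343 -0.001]
 [ 0.343 -0.939  0.001]
 [-0.    -0.001 -1.   ]]
scene 5931 [[466.4   9.8 122. ]
 [543.8  80.3 124.7]
 [614.6 158.2 135.2]]
side 5504 [[462.7   8.1 122.1]
 [532.3  77.2 125.5]
 [613.7 158.7 135.9]]
```

View pics/a.png

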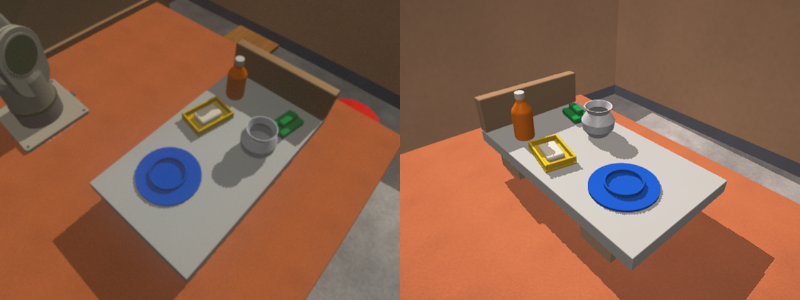

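The lid lies near the open end, at about (168,176) in the left picture and (625,187) in the right one. The tray and lota are behind it. Next I'll fit the lid, the shelf corners and the neighbours.

Run:
```python
from h import *
for n in("scene","side"):
    W=np.load(n+".npy"); im=cv2.imread(n+".png"); hsv=cv2.cvtColor(im,cv2.COLOR_BGR2HSV)
    blue=(hsv[...,0]>95)&(hsv[...,0]<130)&(hsv[...,1]>100)
    ok=np.isfinite(W[...,0])
    m=blue&ok&(abs(W[...,2]-126)<4); (c,r)=cv2.minEnclosingCircle(W[m][:,:2].astype(np.float32)); e=cv2.fitEllipse(cv2.convexHull(W[m][:,:2].astype(np.float32)))
    print(n,"lid",np.round(c,1),round(r,1),e, np.median(W[m][:,2]))
    rr=blue&ok&(W[...,2]>132.5); print(" ring",cv2.minEnclosingCircle(W[rr][:,:2].astype(np.float32)))
    t=ok&(abs(W[...,2]-120)<4)&(hsv[...,1]<90)&(W[...,0]>200)
    q=W[t][:,:2].astype(np.float32); print(" shelf",cv2.minAreaRect(q),cv2.boxPoints(cv2.minAreaRect(q)).round(1).tolist(),np.median(W[t][:,2]))
    y=ok&(hsv[...,0]>20)&(hsv[...,0]<33)&(hsv[...,1]>150)&(W[...,2]>128)
    print(" tray",cv2.boxPoints(cv2.minAreaRect(W[y][:,:2].astype(np.float32))).round(0).tolist(),np.percentile(W[y][:,2],95))
    l=ok&(W[...,2]>150)&(W[...,2]<215)&(hsv[...,1]<70)&(W[...,0]>450)&(W[...,1]<330)
    if l.sum(): print(" lota",cv2.minEnclosingCircle(W[l][:,:2].astype(np.float32)))
print(calibration("wrist"))
```

```text
scene lid [539.8  85.2] 80.0 ((539.6810913085938, 84.7448501586914), (158.0716552734375, 159.28448486328125), 61.08675765991211) 124.64986657381311
 ring ((540.396240234375, 84.57982635498047), 45.165367126464844)
 shelf ((572.9267578125, 223.82762145996094), (320.8240661621094, 562.380126953125), 0.5383704900741577) [[409.8999938964844, 503.5], [415.20001220703125, -58.900001525878906], [736.0, -55.79999923706055], [730.7000122070312, 506.5]] 118.8237498365052
 tray [[438.0, 234.0], [515.0, 217.0], [541.0, 334.0], [463.0, 351.0]] 141.87984018119684
 lota ((648.0505981445312, 290.6319274902344), 46.040504455566406)
side lid [539.6  84.4] 81.2 ((539.7763061523438, 84.50558471679688), (158.92967224121094, 161.31683349609375), 134.48855590820312) 125.3846502015929
 ring ((539.576171875, 84.1622314453125), 46.06089401245117)
 shelf ((573.4132690429688, 230.18246459960938), (322.7076416015625, 576.7406005859375), 0.4514712691307068) [[409.79998779296875, 517.2999877929688], [414.29998779296875, -59.5], [737.0, -56.900001525878906], [732.5, 519.7999877929688]] 119.37476047819443
 tray [[435.0, 233.0], [513.0, 216.0], [539.0, 336.0], [461.0, 352.0]] 142.18657110965924
 lota ((646.0690307617188, 290.021240234375), 45.15393829345703)
{'fx': 316.59788217424256, 'fy': 316.59788217424256, 'cx': 277.92880906620655, 'cy': 211.95911401567508, 'k1': 0.00284689218256507, 'R': array([[ 0.34264468, -0.93946425, -0.00124227],
       [-0.90360445, -0.32992704,  0.27321629],
       [-0.2570868 , -0.09249358, -0.96195183]]), 't': array([-625.63064361,  -36.50817876,  378.76161386])}
```

```bash
python3 -m crank '[[1,0,0,0,0,0,1],[1,0,0,0,0,0,1],[1,0,0,0,0,0,1],[1,0,0,0,0,0,1],[1,0.48,-1,0,0,0,0],[1,0.48,-1,0,0,0,0],[1,0.48,-1,0,0,0,0],[1,0.48,-1,0,0,0,0],[1,0.48,-1,0,0,0,0],[1,0.48,-1,0,0,0,0],[1,0.48,-1,0,0,0,0],[1,0.48,-1,0,0,0,0],[1,0.48,-1,0,0,0,0],[1,0.48,-1,0,0,0,0],[1,0.48,-1,0,0,0,0],[1,0.48,-1,0,0,0,0],[1,0.48,-1,0,0,0,0],[1,0.48,-1,0,0,0,0],[1,0.48,-1,0,0,0,0],[1,0.48,-1,0,0,0,0]]' 40
python3 -m crank '[[1,0.48,-1,0,0,0,0],[1,0.48,-1,0,0,0,0],[1,0.48,-1,0,0,0,0],[1,0.48,-1,0,0,0,0],[1,0.48,-1,0,0,0,0],[1,0.48,-1,0,0,0,0],[1,0.48,-1,0,0,0,0],[1,0.48,-1,0,0,0,0],[1,0.48,-1,0,0,0,0],[1,0.48,-1,0,0,0,0],[1,0.48,-1,0,0,0,0],[1,0.48,-1,0,0,0,0],[1,0.48,-1,0,0,0,0],[1,0.48,-1,0,0,0,0],[1,0.48,-1,0,0,0,0],[1,0.48,-1,0,0,0,0],[1,0.48,-1,0,0,0,0],[1,0,0,0,0,0,0],[1,0,0,0,0,0,0]]'
python3 -c "
from h import *
s,p,R=pose();print(p.round(1),s['joints'].round(3),R.as_matrix().round(3))"
```

```text
time_s: 1.77
ee_pos: [367.7, -265.9, 207.1]
eef_rot: [1.0, 0.0, -0.0, -0.0]
force: [0.3, 0.2, 0.3]
opening: -0.2
time_s: 3.35
ee_pos: [530.3, 74.2, 206.8]
eef_rot: [1.0, 0.002, -0.0, -0.0]
force: [-0.9, -1.1, 0.1]
opening: -0.3
[530.3  74.2 206.8] [ 0.383  0.197 -0.682  1.669  0.127  1.321 -1.888] [[ 1.     0.003 -0.001]
 [ 0.003 -1.     0.001]
 [-0.001 -0.001 -1.   ]]
```

```bash
python3 -m crank '[[1,0.5,0,0,0,0,0],[1,0,0,1,0,0,0],[1,0,0,1,0,0,0],[1,0,0,1,0,0,0],[1,0,0,0.5,0,0,0],[1,0,0,0.3,0,0,0],[1,0,0,0,0,0,0]]'
python3 - <<'E'
from h import *
s,p,R=pose();print(p.round(1),s['force'].round(1))
a=grab_frame("scene")[0][150:350,100:360]; b=grab_frame("side")[0][150:350,200:460]
cv2.imwrite("pics/b.png",cv2.resize(np.hstack([a,b]),(790,300)))
E
```

```text
time_s: 3.93
ee_pos: [540.2, 72.3, 130.5]
eef_rot: [1.0, -0.0, -0.001, 0.0]
force: [-0.3, 0.3, -0.1]
opening: -0.1
[540.2  72.3 130.5] [-0.3  0.3 -0.1]
```

View pics/b.png

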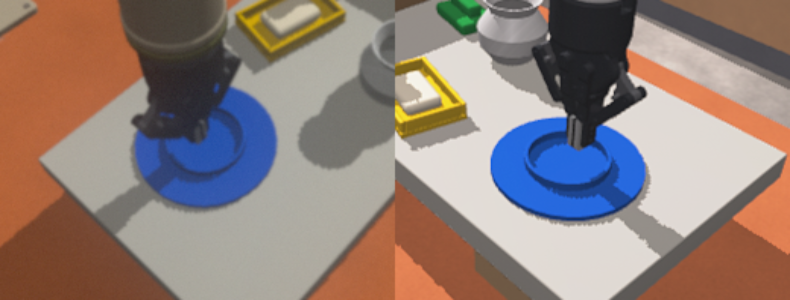

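```bash
python3 -m crank '[[1,0,0.4,0,0,0,0],[1,0,0.4,0,0,0,0],[1,0,0.4,0,0,0,0],[1,0,0.4,0,0,0,0],[1,0,0.4,0,0,0,0],[1,0,0.4,0,0,0,0],[1,0,0.4,0,0,0,0],[1,0,0.4,0,0,0,0],[1,0,0.4,0,0,0,0],[1,0,0.4,0,0,0,0],[1,0,0.3,0,0,0,0],[1,0,0.2,0,0,0,0],[1,0,0.1,0,0,0,0],[1,0,0,0,0,0,0]]'
cat >> h.py <<'E'
def lid(name,lo=122,hi=130):
    im,d,W=cloud(name); hsv=cv2.cvtColor(im,cv2.COLOR_BGR2HSV)
    m=(hsv[...,0]>95)&(hsv[...,0]<130)&(hsv[...,1]>100)&np.isfinite(W[...,0])&(W[...,2]>lo)&(W[...,2]<hi)
    q=W[m].astype(np.float32); A=np.c_[q[:,:2],np.ones(len(q))]; pl=np.linalg.lstsq(A,q[:,2],rcond=None)[0]
    c,r=cv2.minEnclosingCircle(q[:,:2])
    print(name,len(q),"circ",np.round(c,1),round(r,1),"min",q.min(0).round(1),"max",q.max(0).round(1),"plane",pl[:2].round(3),"z",(pl@[*c,1]).round(1))
    return im
E
python3 - <<'E'
from h import *
s,p,R=pose();print(p.round(1),s['force'].round(1))
lid("scene");lid("side")
E
```

```text
time_s: 5.2
ee_pos: [540.6, -19.3, 131.3]
eef_rot: [1.0, 0.0, 0.0, 0.0]
force: [-0.5, -0.1, 1.0]
opening: -0.0
[540.6 -19.3 131.3] [-0.5 -0.1  1. ]Traceback (most recent call last):
  File "<stdin>", line 3, in <module>
  File "h.py", line 19, in lid
    c,r=cv2.minEnclosingCircle(q[:,:2])
        ~~~~~~~~~~~~~~~~~~~~~~^^^^^^^^^
cv2.error: OpenCV(4.12.0) /io/opencv/modules/imgproc/src/shapedescr.cpp:201: error: (-215:Assertion failed) count >= 0 && (depth == CV_32F || depth == CV_32S) in function 'minEnclosingCircle'
```

```bash
sed -i 's/minEnclosingCircle(q\[:,:2\])/minEnclosingCircle(np.ascontiguousarray(q[:,:2]))/' h.py
python3 - <<'E'
from h import *
lid("scene");lid("side")
E
```

```text
scene 4841 circ [539.4  85. ] 80.2 min [460.4   5.5 122. ] max [618.9 163.8 130. ] plane [-0.    -0.005] z 124.7
side 4789 circ [540.   85.1] 81.4 min [459.9   4.8 122. ] max [621.3 165.5 130. ] plane [0.001 0.   ] z 125.5
```

Run:
```python
from h import *
im,d,W=cloud("side")
print(pose()[1])
a=grab_frame("scene")[0][150:350,100:360]; b=im[150:350,200:460]
cv2.imwrite("pics/c.png",cv2.resize(np.hstack([a,b]),(790,300)))
# dark tip points
g=im.max(2)
for lo,hi in((100,140),(140,150),(150,170)):
    m=(im.max(2)<110)&np.isfinite(W[...,0])&(W[...,2]>lo)&(W[...,2]<hi)&(abs(W[...,0]-540)<60)&(abs(W[...,1]+19)<60)
    q=W[m]; print(lo,m.sum(), np.percentile(q,[2,50,98],axis=0).round(0).tolist() if m.sum() else 0)
```

```text
[540.60498244 -18.41403459 131.35067451]
100 491 [[482.0, -58.0, 101.0], [533.0, -57.0, 112.0], [597.0, 41.0, 132.0]]
140 0 0
150 96 [[530.0, -32.0, 159.0], [532.0, -23.0, 165.0], [545.0, -7.0, 170.0]]
```

View pics/c.png

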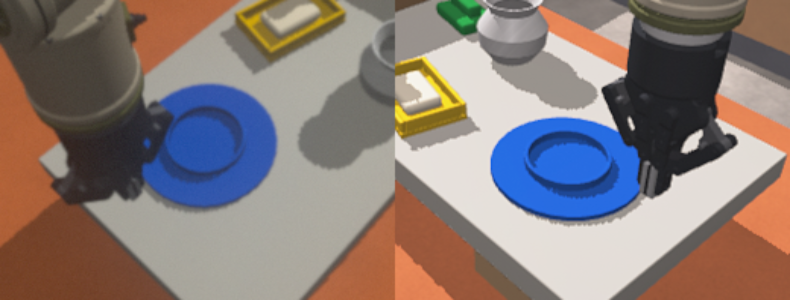

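Run:
```python
from h import *
im,d,W=cloud("side")
for u in (364,368,372):
  for v in range(256,290,3): print(u,v,W[v,u].round(0).tolist(),im[v,u].tolist())
```

```text
364 256 [530.0, -13.0, 197.0] [36, 33, 32]
364 259 [530.0, -14.0, 192.0] [118, 116, 118]
364 262 [531.0, -14.0, 187.0] [108, 104, 107]
364 265 [531.0, -15.0, 182.0] [106, 104, 106]
364 268 [532.0, -15.0, 176.0] [99, 97, 99]
364 271 [532.0, -16.0, 172.0] [95, 93, 95]
364 274 [529.0, -18.0, 169.0] [65, 63, 64]
364 277 [531.0, -18.0, 162.0] [24, 22, 23]
364 280 [566.0, 4.0, 120.0] [119, 123, 128]
364 283 [562.0, 0.0, 119.0] [221, 226, 232]
364 286 [557.0, -4.0, 119.0] [217, 222, 228]
364 289 [551.0, -8.0, 120.0] [216, 221, 228]
368 256 [535.0, -16.0, 196.0] [37, 33, 33]
368 259 [536.0, -16.0, 191.0] [53, 51, 52]
368 262 [531.0, -21.0, 191.0] [79, 77, 78]
368 265 [531.0, -21.0, 186.0] [100, 97, 99]
368 268 [531.0, -22.0, 181.0] [106, 104, 106]
368 271 [531.0, -22.0, 176.0] [106, 103, 105]
368 274 [532.0, -23.0, 171.0] [104, 102, 104]
368 277 [531.0, -24.0, 167.0] [102, 100, 102]
368 280 [531.0, -25.0, 161.0] [96, 94, 96]
368 283 [567.0, -4.0, 119.0] [218, 223, 229]
368 286 [560.0, -9.0, 120.0] [216, 221, 228]
368 289 [557.0, -11.0, 118.0] [217, 222, 228]
372 256 [529.0, -26.0, 205.0] [39, 36, 35]
372 259 [529.0, -27.0, 202.0] [44, 40, 39]
372 262 [530.0, -27.0, 195.0] [41, 37, 37]
372 265 [534.0, -25.0, 187.0] [83, 82, 83]
372 268 [534.0, -26.0, 183.0] [62, 61, 61]
372 271 [536.0, -25.0, 175.0] [45, 42, 42]
372 274 [535.0, -27.0, 172.0] [40, 36, 35]
372 277 [534.0, -28.0, 168.0] [38, 34, 33]
372 280 [534.0, -29.0, 163.0] [112, 114, 119]
372 283 [570.0, -8.0, 120.0] [218, 222, 229]
372 286 [566.0, -11.0, 119.0] [217, 221, 228]
372 289 [561.0, -15.0, 119.0] [216, 221, 227]
```

The visible tips end about 28 mm short of the reported TCP along the tool axis: they are at z≈159 with TCP z = 131. The fingers passed over the ring and the lid hasn't moved. I'll go back and lower by that much more, watching the force.

```bash
python3 -m crank '[[1,0,-0.9,0,0,0,0],[1,0,-0.9,0,0,0,0],[1,0,-0.9,0,0,0,0],[1,0,-0.9,0,0,0,0],[1,0,-0.9,0,0,0,0],[1,0,0,0,0,0,0],[1,0,0,0.5,0,0,0],[1,0,0,0.4,0,0,0],[1,0,0,0.2,0,0,0],[1,0,0,0.2,0,0,0],[1,0,0,0,0,0,0]]'
python3 - <<'E'
from h import *
print(pose()[1].round(1),pose()[0]['force'].round(1))
im,d,W=cloud("side")
m=(im.max(2).astype(int)-im.min(2)<12)&(im.max(2)<112)&(W[...,2]>124)&(W[...,2]<170)&(abs(W[...,0]-540)<25)&(abs(W[...,1]-72)<25)
print(m.sum(),W[m].min(0).round(1),W[m].max(0).round(1))
E
```

```text
time_s: 6.42
ee_pos: [540.0, 70.2, 104.0]
eef_rot: [1.0, -0.0, -0.001, 0.0]
force: [0.2, 0.6, -0.7]
opening: 0.2
[540.   70.2 104. ] [ 0.2  0.6 -0.7]
285 [528.7  54.5 131.6] [545.6  82.9 169.9]
```

```bash
python3 -m crank '[[1,0,0.4,0,0,0,0],[1,0,0.4,0,0,0,0],[1,0,0.4,0,0,0,0],[1,0,0.4,0,0,0,0],[1,0,0.4,0,0,0,0],[1,0,0.4,0,0,0,0],[1,0,0.4,0,0,0,0],[1,0,0.4,0,0,0,0],[1,0,0.4,0,0,0,0],[1,0,0.4,0,0,0,0],[1,0,0.4,0,0,0,0],[1,0,0.3,0,0,0,0],[1,0,0.3,0,0,0,0],[1,0,0.2,0,0,0,0],[1,0,0.1,0,0,0,0],[1,0,0,0,0,0,0]]'
python3 - <<'E'
from h import *
s,p,R=pose();print(p.round(1),s['force'].round(1))
lid("scene");lid("side")
E
```

```text
time_s: 7.8
ee_pos: [540.8, -35.8, 105.6]
eef_rot: [1.0, 0.0, 0.0, 0.0]
force: [0.4, 1.2, 4.8]
opening: 0.5
[540.8 -35.8 105.6] [0.4 1.2 4.8]
scene 4311 circ [542.   -3.2] 79.8 min [474.5 -82.1 122. ] max [621.1  75.7 129.9] plane [0.004 0.002] z 124.8
side 5097 circ [541.2  -3.4] 81.5 min [460.4 -83.1 122. ] max [620.1  76.5 130. ] plane [0.001 0.001] z 125.4
```

```bash
python3 -m crank '[[1,0,0.3,-0.04,0,0,0],[1,0,0.3,0,0,0,0],[1,0,0.3,0,0,0,0],[1,0,0.15,0,0,0,0],[1,0,0.05,0,0,0,0],[1,0,0,0,0,0,0],[1,0,-0.2,-0.3,0,0,0],[1,0,-0.2,-1,0,0,0],[1,0,0,-1,0,0,0],[1,0,0,-1,0,0,0],[1,0,0,-1,0,0,0],[1,0,0,0,0,0,0]]'
python3 - <<'E'
from h import *
s,p,R=pose();print(p.round(1),s['force'].round(1),s['joints'].round(2))
lid("scene");lid("side")
E
```

```text
time_s: 8.9
ee_pos: [542.5, -48.2, 196.5]
eef_rot: [1.0, 0.001, 0.003, 0.001]
force: [1.6, 0.5, 0.5]
opening: 0.0
[542.5 -48.2 196.5] [1.6 0.5 0.5] [ 0.55  0.21 -0.61  1.67  0.13  1.3  -1.66]
scene 6273 circ [541.9 -25.5] 80.1 min [ 469.1 -104.9  122. ] max [620.9  53.7 130. ] plane [-0.     0.006] z 124.9
side 6692 circ [541.3 -25.7] 81.0 min [ 461.  -105.5  122. ] max [621.1  53.8 130. ] plane [0.    0.001] z 125.4
```

```bash
python3 -m crank '[[-1,0,1,-0.4,0,0,0],[-1,0,1,-0.4,0,0,0],[-1,0,1,-0.4,0,0,0],[-1,0,1,-0.4,0,0,0],[-1,0,1,-0.4,0,0,0],[-1,0,1,-0.4,0,0,0],[-1,0,1,-0.4,0,0,0],[-1,0,1,-0.4,0,0,0],[-1,0,0,0,1,0,0],[-1,0,0,0,1,0,0],[-1,0,0,0,1,0,0],[-1,0,0,0,1,0,0],[-1,0,0,0,1,0,0],[-1,0,0,0,1,0,0],[-1,0,0,0,0,0,0]]'
python3 -c "
from h import *
s,p,R=pose();print(p.round(1),s['joints'].round(3),R.as_matrix().round(3))"
```

```text
time_s: 10.25
ee_pos: [538.9, -212.4, 252.1]
eef_rot: [0.965, -0.003, -0.002, -0.262]
force: [-0.5, -1.4, -0.9]
opening: 85.5
[ 538.9 -212.4  252.1] [ 0.914  0.482 -0.5    1.311 -0.251  1.635 -1.128] [[ 1.    -0.008 -0.002]
 [-0.005 -0.863  0.505]
 [-0.006 -0.505 -0.863]]
```

```bash
cat > kin.py <<'E'
import numpy as np, itertools
from scipy.spatial.transform import Rotation as Ro
S=[([1.19839851,0.33292168,-0.06472319,1.46094769,0.02161038,1.34984623,-0.08847178],[214.06,-586.78,206.48],[0.984737,0.174045,-0.000156,-0.000696]),
([.383,.197,-.682,1.669,.127,1.321,-1.888],[530.3,74.2,206.8],[1,.002,0,0]),
([.55,.21,-.61,1.67,.13,1.30,-1.66],[542.5,-48.2,196.5],[1,.001,.003,.001]),
([.914,.482,-.5,1.311,-.251,1.635,-1.128],[538.9,-212.4,252.1],[.965,-.003,-.002,-.262])]
def rots(q,s):
    R=Ro.identity(); out=[]
    for i,a in enumerate('zyzyzyz'):
        R=R*Ro.from_euler(a,s[i]*q[i]); out.append(R)
    return out
if __name__=="__main__":
    res=[]
    for s in itertools.product([1,-1],repeat=4):
        sg=[s[0],1,s[1],1,s[2],1,s[3]]
        Es=[rots(q,sg)[-1].inv()*Ro.from_quat(o) for q,p,o in S]
        m=Ro.concatenate(Es); e=(m.mean().inv()*m).magnitude().max(); res.append((e,sg,m.mean().as_rotvec().round(3)))
    res.sort(key=lambda t:t[0])
    for r in res[:3]: print(r)
    sg=res[0][1]
    A=[];b=[]
    for q,p,o in S:
        r=[x.as_matrix() for x in rots(q,sg)]
        # d1, L1 z, offset x elbow, L2 z, offx, tool z
        A.append(np.c_[[0,0,1],r[1][:,2],r[3][:,2],r[5][:,2],r[1][:,0]]); b.append(p)
    A=np.vstack(A);b=np.hstack(b)
    for n in(4,5):
        x,rs,rk,sv=np.linalg.lstsq(A[:,:n],b,rcond=None); print(x.round(1),(A[:,:n]@x-b).round(1))
E
python3 kin.py
```

```text
(np.float64(0.006560924594025731), [-1, 1, -1, 1, -1, 1, -1], array([-0.   ,  0.002,  1.569]))
(np.float64(0.48718819758049103), [-1, 1, -1, 1, 1, 1, -1], array([-0.062,  0.044,  1.524]))
(np.float64(0.6033183356962606), [1, 1, 1, 1, -1, 1, 1], array([ 0.28 , -0.169, -1.712]))
[ 93.8 629.4 432.5 390.7] [ 39.6  13.7  -3.9 -18.5  12.3   6.6 -14.8  12.    6.8  27.1   2.8  -9.4]
[237.2 448.1 426.7 343.2  62.7] [ 37.2  18.8  -3.6   0.2   0.8   8.7  -0.4  -0.5   8.7   4.6   3.8 -13.8]
```

```bash
cat > fit.py <<'E'
from kin import *
sg=[-1,1,-1,1,-1,1,-1]
names=dict(z0=lambda r:np.array([0,0,1.]),r1z=lambda r:r[1][:,2],r3z=lambda r:r[3][:,2],r5z=lambda r:r[5][:,2],r0x=lambda r:r[0][:,0],r0y=lambda r:r[0][:,1],r2x=lambda r:r[2][:,0],r2y=lambda r:r[2][:,1],r3x=lambda r:r[3][:,0],r4x=lambda r:r[4][:,0],r4y=lambda r:r[4][:,1],r5x=lambda r:r[5][:,0],wx=lambda r:np.array([1.,0,0]),wy=lambda r:np.array([0,1.,0]))
b=np.hstack([p for q,p,o in S]); RR=[[x.as_matrix() for x in rots(q,sg)] for q,p,o in S]
base=['z0','r1z','r3z','r5z']; ex=[n for n in names if n not in base]; out=[]
for k in(0,1,2):
    for c in itertools.combinations(ex,k):
        A=np.vstack([np.stack([names[n](r) for n in base+list(c)],1) for r in RR]); x=np.linalg.lstsq(A,b,rcond=None)[0]
        out.append((np.abs(A@x-b).max().round(2),k,c,x.round(0).tolist()))
out.sort(key=lambda t:t[0])
for o in out[:14]: print(o)
E
python3 fit.py
```

```text
(np.float64(3.35), 2, ('r0y', 'r2y'), [263.0, 437.0, 494.0, 360.0, -23.0, -22.0])
(np.float64(3.82), 2, ('r2y', 'wx'), [247.0, 470.0, 484.0, 376.0, -38.0, -9.0])
(np.float64(3.98), 2, ('r0y', 'r4y'), [267.0, 427.0, 499.0, 355.0, -31.0, -16.0])
(np.float64(4.37), 2, ('r0y', 'wx'), [281.0, 398.0, 507.0, 339.0, -54.0, 12.0])
(np.float64(5.24), 2, ('r0y', 'r3x'), [230.0, 435.0, 494.0, 363.0, -43.0, -36.0])
(np.float64(5.38), 2, ('r0x', 'r0y'), [282.0, 399.0, 497.0, 344.0, 16.0, -42.0])
(np.float64(5.68), 2, ('r2y', 'wy'), [284.0, 408.0, 488.0, 353.0, -35.0, -12.0])
(np.float64(6.48), 2, ('r0x', 'r2y'), [238.0, 481.0, 484.0, 377.0, -13.0, -44.0])
(np.float64(6.65), 2, ('r0y', 'wy'), [246.0, 455.0, 503.0, 361.0, -52.0, 8.0])
(np.float64(6.97), 1, ('r0y',), [266.0, 425.0, 507.0, 352.0, -47.0])
(np.float64(6.98), 2, ('r0y', 'r2x'), [270.0, 420.0, 493.0, 349.0, -48.0, 16.0])
(np.float64(6.98), 2, ('r0y', 'r4x'), [266.0, 425.0, 507.0, 352.0, -47.0, -1.0])
(np.float64(7.15), 2, ('r2y', 'r4x'), [238.0, 471.0, 473.0, 385.0, -39.0, -15.0])
(np.float64(7.4), 2, ('r0y', 'r5x'), [268.0, 420.0, 491.0, 351.0, -48.0, -17.0])
```

```bash
cat > ik.py <<'E'
from kin import *
from scipy.optimize import least_squares
sg=[-1,1,-1,1,-1,1,-1]; L=[263,437,494,360,-23,-22]
lo=np.array([-2.6,-.5,-1.47,.16,-1.27,.06,-2.6]);hi=np.array([2.6,2.12,1.34,2.42,4.41,2.06,2.6])
E0=Ro.from_euler('z',np.pi/2)
def fk(q):
    r=rots(q,sg);m=[x.as_matrix() for x in r]
    return L[0]*np.array([0,0,1])+L[1]*m[1][:,2]+L[2]*m[3][:,2]+L[3]*m[5][:,2]+L[4]*m[0][:,1]+L[5]*m[2][:,1], r[-1]*E0
def ik(p,R,n=30,seed=0,q0=None):
    rng=np.random.default_rng(seed);sol=[]
    def f(q):
        P,Rq=fk(q); return np.r_[(P-p)/100,(R.inv()*Rq).as_rotvec()*2]
    for i in range(n):
        s=rng.uniform(lo,hi) if q0 is None else np.clip(q0+rng.normal(0,.2,7),lo+.01,hi-.01)
        o=least_squares(f,s,bounds=(lo,hi))
        if o.cost<1e-5: sol.append(o.x)
    return sol
if __name__=="__main__":
    for q,p,o in S: print(fk(q)[0]-p)
    for th in(90,75,60):
      for roll in(0,180):
        t=np.radians(th); z=np.array([np.cos(t),np.sin(t),0]); y=np.array([0,0,-1.])*(1 if roll==0 else -1); R=Ro.from_matrix(np.stack([np.cross(y,z),y,z],1))
        c=np.array([541,-26,123]); 
        sol=ik(c-30*z,R,40)
        sol.sort(key=lambda q:-min((q-lo).min(),(hi-q).min()))
        print(th,roll,len(sol)); [print("  ",q.round(2),min((q-lo).min(),(hi-q).min()).round(2)) for q in sol[:4]]
E
python3 ik.py
```

```text
[0.83771194 0.34112587 0.10993591]
[ 0.70945384  2.900589   -0.16435555]
[-0.93664418 -3.37902099 -0.56519638]
[ 0.16169794 -0.2920739   0.72975492]
90 0 19
   [ 1.19  1.25 -0.91  1.42 -0.47  1.59 -1.02] 0.47
   [ 1.24  1.32 -1.01  1.41 -0.38  1.57 -1.08] 0.46
   [ 1.16  1.22 -0.86  1.42 -0.52  1.61 -0.98] 0.45
   [ 1.25  1.32 -1.02  1.41 -0.37  1.57 -1.09] 0.45
90 180 19
   [ 1.21  1.28 -0.95  1.41 -0.44  1.58  2.1 ] 0.48
   [ 1.2   1.26 -0.92  1.42 -0.46  1.59  2.12] 0.47
   [ 1.25  1.32 -1.01  1.41 -0.38  1.57  2.06] 0.46
   [ 1.29  1.38 -1.1   1.41 -0.29  1.55  1.99] 0.37
75 0 16
   [ 1.41  1.2  -0.96  1.67 -0.54  1.33 -0.95] 0.51
   [ 1.24  1.04 -0.72  1.68 -0.78  1.44 -0.78] 0.49
   [ 1.19  1.02 -0.66  1.68 -0.83  1.46 -0.75] 0.44
   [ 1.46  1.28 -1.05  1.67 -0.44  1.3  -1.02] 0.42
75 180 18
   [ 1.52  1.38 -1.16  1.66 -0.31  1.27  2.01] 0.31
   [ 1.54  1.42 -1.2   1.66 -0.25  1.26  1.97] 0.27
   [ 1.58  1.52 -1.29  1.66 -0.12  1.25  1.87] 0.18
   [ 1.15  0.99 -0.6   1.68 -0.87  1.49  2.42] 0.18
60 0 15
   [ 1.5   1.06 -0.88  1.92 -0.82  1.15 -0.72] 0.45
   [ 1.62  1.19 -1.02  1.92 -0.64  1.06 -0.85] 0.45
   [ 1.62  1.19 -1.03  1.92 -0.63  1.06 -0.85] 0.44
   [ 1.66  1.24 -1.08  1.92 -0.56  1.03 -0.91] 0.39
60 180 15
   [ 1.7   1.31 -1.13  1.91 -0.47  1.01  2.17] 0.34
   [ 1.77  1.47 -1.25  1.91 -0.24  0.96  1.99] 0.22
   [ 1.79  1.51 -1.28  1.91 -0.17  0.96  1.93] 0.19
   [ 1.8   1.54 -1.29  1.91 -0.14  0.96  1.91] 0.18
```

```bash
python3 -m crank '[[-1,0,0,0,1,0,0],[-1,0,0,0,1,0,0],[-1,0,0,0,1,0,0],[-1,0,0,0,1,0,0],[-1,0,0,0,1,0,0],[-1,0,0,0,1,0,0],[-1,0,0,0,1,0,0],[-1,0,0,0,1,0,0],[-1,0,0,0,1,0,0],[-1,0,0,0,1,0,0],[-1,0,0,0,1,0,0],[-1,0,0,0,1,0,0],[-1,0,0,0,0,0,0]]'
python3 - <<'E'
from h import *
s,p,R=pose();print(p.round(1),s['joints'].round(3));print(R.as_matrix().round(3))
im,d,W=cloud("side"); im2,_,W2=cloud("scene")
cv2.imwrite("pics/d.png",cv2.resize(np.hstack([im2,im]),(800,300)))
for n,i,w in(("side",im,W),("scene",im2,W2)):
    m=(i.max(2)<125)&(abs(w[...,0]-541)<60)&(abs(w[...,2]-p[2])<70)&(w[...,1]<-190)&(w[...,1]>-330)
    q=w[m]
    if len(q)>5: print(n,m.sum(),q.min(0).round(0),q.max(0).round(0), [ (a,q[(q[:,1]>a)][:,2].min().round(0),q[(q[:,1]>a)][:,2].max().round(0)) for a in range(-300,-190,10) if (q[:,1]>a).sum()>3])
E
```

```text
time_s: 11.33
ee_pos: [539.9, -207.4, 251.7]
eef_rot: [-0.704, 0.002, 0.004, 0.71]
force: [-0.7, -0.2, -2.3]
opening: 85.1
[ 539.9 -207.4  251.7] [ 1.09   1.068 -0.615  1.122 -0.76   2.    -1.084]
[[ 1.    -0.008 -0.003]
 [ 0.003  0.007  1.   ]
 [-0.008 -1.     0.007]]
side 164 [ 529. -256.  196.] [ 550. -244.  210.] [(-300, np.float64(196.0), np.float64(210.0)), (-290, np.float64(196.0), np.float64(210.0)), (-280, np.float64(196.0), np.float64(210.0)), (-270, np.float64(196.0), np.float64(210.0)), (-260, np.float64(196.0), np.float64(210.0)), (-250, np.float64(203.0), np.float64(210.0))]
scene 965 [ 529. -305.  183.] [ 556. -244.  300.] [(-300, np.float64(183.0), np.float64(300.0)), (-290, np.float64(184.0), np.float64(300.0)), (-280, np.float64(202.0), np.float64(300.0)), (-270, np.float64(202.0), np.float64(300.0)), (-260, np.float64(202.0), np.float64(300.0)), (-250, np.float64(202.0), np.float64(300.0))]
```

View pics/d.png

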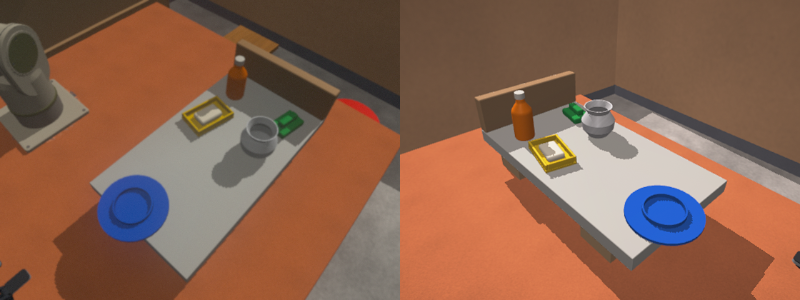

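```bash
python3 -m crank '[[-1,0,0.92,0.43,0,0,0],[-1,0,0.92,0.43,0,0,0],[-1,0,0.92,0.43,0,0,0],[-1,0,0.92,0.43,0,0,0],[-1,0,0.92,0.43,0,0,0],[-1,0,0.92,0.43,0,0,0],[-1,0,0.92,0.43,0,0,0],[-1,0,0,0,0,0,0],[-1,0,0,0,0,0,0]]'
python3 - <<'E'
from h import *
s,p,R=pose();print(p.round(1),s['joints'].round(3),s['force'].round(1));print(R.as_matrix().round(3))
im2,_,w=cloud("scene");im,_,_=cloud("side");cv2.imwrite("pics/e.png",cv2.resize(np.hstack([im2,im]),(800,300)))
q=w[(im2.max(2)<125)&(abs(w[...,0]-541)<60)&(w[...,2]>50)&(w[...,2]<200)&(w[...,1]<-125)&(w[...,1]>-260)]
print(q.min(0).round(0),q.max(0).round(0))
E
```

```text
time_s: 12.18
ee_pos: [540.6, -148.1, 126.9]
eef_rot: [-0.707, -0.0, 0.001, 0.707]
force: [-0.4, -1.0, 1.5]
opening: 85.7
[ 540.6 -148.1  126.9] [ 1.051  1.172 -0.584  1.238 -0.673  1.845 -0.9  ] [-0.4 -1.   1.5]
[[ 1.    -0.001 -0.002]
 [ 0.002  0.001  1.   ]
 [-0.001 -1.     0.001]]
[ 525. -260.   52.] [ 560. -185.  200.]
```

View pics/e.png

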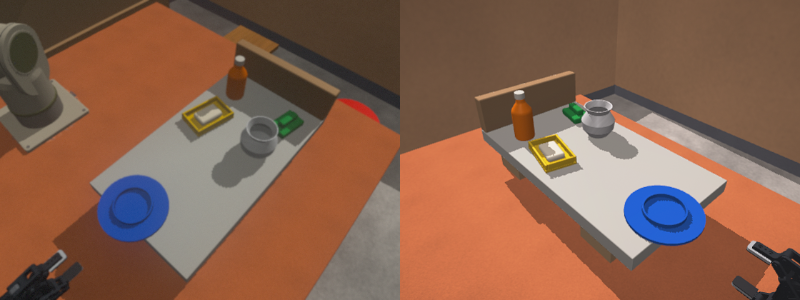

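```bash
python3 -m crank '[[-1,0,0.22,0,0,0,0],[-1,0,0,0.9,0,0,0],[-1,0,0,0.9,0,0,0],[-1,0,0,0.9,0,0,0],[-1,0,0,0.9,0,0,0],[-1,0,0,0.6,0,0,0],[-1,0,0,0.3,0,0,0],[-1,0,0,0,0,0,0],[-1,0,0,0,0,0,0]]'
python3 - <<'E'
from h import *
s,p,R=pose();print(p.round(1),s['joints'].round(3),s['force'].round(1))
im2,_,w=cloud("scene"); lid("side")
q=w[(im2.max(2)<125)&(abs(w[...,0]-541)<30)&(w[...,2]>50)&(w[...,2]<200)&(w[...,1]<-60)&(w[...,1]>-140)]
print(q.min(0).round(0),q.max(0).round(0))
for a in (-130,-120,-110,-100):
  k=q[abs(q[:,1]-a)<5]; print(a,len(k),np.percentile(k[:,2],[0,5,50,95,100]).round(0) if len(k) else '')
cv2.imwrite("pics/f.png",cv2.resize(im2[220:420,40:300],(780,600)))
E
```

```text
time_s: 13.03
ee_pos: [540.8, -59.6, 123.0]
eef_rot: [0.707, 0.0, 0.0, -0.707]
force: [0.3, -1.2, -1.3]
opening: 85.3
[540.8 -59.6 123. ] [ 1.027  1.11  -0.623  1.429 -0.703  1.686 -0.848] [ 0.3 -1.2 -1.3]
side 6534 circ [541.5 -25.6] 81.0 min [ 460.6 -105.5  122. ] max [621.5  54.3 130. ] plane [0.001 0.   ] z 125.4
[ 511. -140.   66.] [570. -60. 187.]
-130 207 [ 72.  77. 167. 179. 180.]
-120 204 [ 72.  77. 168. 179. 180.]
-110 198 [ 73.  77. 167. 178. 180.]
-100 80 [ 73.  77.  81. 175. 177.]
```

View pics/f.png

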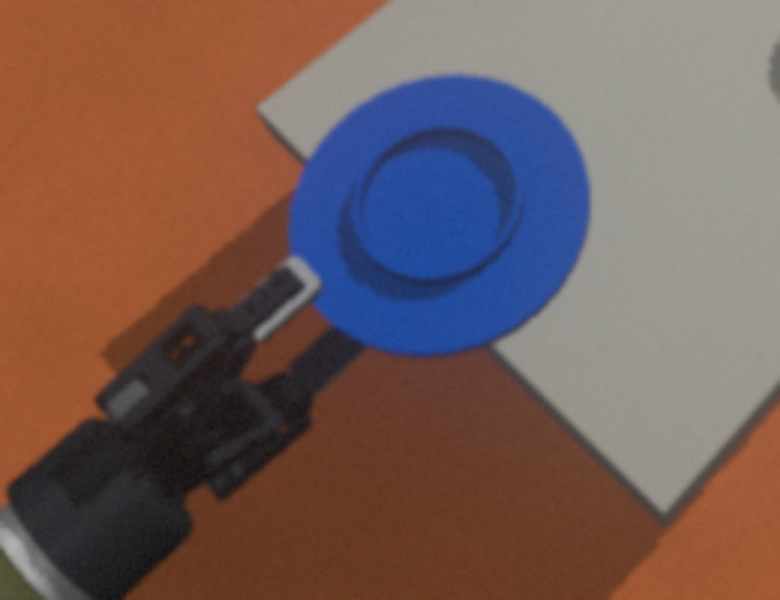

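```bash
python3 -m crank '[[-1,0,0.05,0.15,0,0,0],[0,0,0,0,0,0,0],[0.4,0,0,0,0,0,0],[0.7,0,0,0,0,0,0],[1,0,0,0,0,0,0],[1,0,0,0,0,0,0],[1,0,0,0,0,0,0],[1,0,0,0,0,0,0],[1,0,0,0,0,0,0],[1,0,0,0,0,0,0]]' 50
python3 - <<'E'
from h import *
s,p,R=pose();print(p.round(1),s['joints'].round(3),s['force'].round(1),s['wrist_torque'].round(2),s['opening'])
lid("side");lid("scene")
E
```

```text
time_s: 13.97
ee_pos: [540.7, -55.7, 122.8]
eef_rot: [-0.707, -0.001, 0.0, 0.708]
force: [-0.8, -2.0, 5.2]
opening: 5.2
[540.7 -55.7 122.8] [ 1.025  1.109 -0.625  1.435 -0.704  1.681 -0.845] [-0.8 -2.   5.2] [0.28 0.02 0.25] 5.18422663624164
side 6369 circ [541.2 -25.1] 81.4 min [ 461.1 -104.3  122. ] max [621.4  54.  130. ] plane [0.001 0.009] z 125.7
scene 6437 circ [541.5 -25.9] 80.4 min [ 462.5 -103.4  122. ] max [621.4  53.5 129.9] plane [-0.001  0.013] z 125.1
```

```bash
python3 -m crank '[[1,0,-0.3,0,0,0,0],[1,0,-0.6,0,0,0,0],[1,0,-1,0,0,0,0],[1,0,-1,0,0,0,0],[1,0,-1,0,0,0,0],[1,0,-1,0,0,0,0],[1,0,-1,0,0,0,0],[1,0,0,0,0,0,0],[1,0,0,0,0,0,-1],[1,0,0,0,0,0,-1],[1,0,0,0,0,0,-1],[1,0,0,0,0,0,-1],[1,0,0,0,0,0,-1],[1,0,0,0,0,0,-1]]'
python3 -c "
from h import *
s,p,R=pose();print(p.round(1),s['joints'].round(3),s['force'].round(1));print(R.as_matrix().round(3))"
```

```text
time_s: 15.23
ee_pos: [540.5, -55.7, 239.8]
eef_rot: [0.683, 0.185, 0.184, -0.682]
force: [0.2, -0.3, -1.4]
opening: 4.9
[540.5 -55.7 239.8] [ 1.132  0.976 -0.796  1.471 -0.726  1.697 -0.49 ] [ 0.2 -0.3 -1.4]
[[ 0.864  0.503 -0.001]
 [ 0.001 -0.001  1.   ]
 [ 0.503 -0.864 -0.001]]
```

```bash
python3 -m crank '[[1,0,0,0,0,0,-1],[1,0,0,0,0,0,-1],[1,0,0,0,0,0,-1],[1,0,0,0,0,0,-1],[1,0,0,0,0,0,-1],[1,0,0,0,0,0,-1],[1,0,0,0,0,0,-1],[1,0,0,0,0,0,-1],[1,0,0,0,0,0,-1],[1,0,0,0,0,0,-1],[1,0,0,0,0,0,-1],[1,0,0,0,0,0,-1],[1,0,0,0,0,0,-1],[1,0,0,0,0,0,-1],[1,0,0,0,0,0,-1]]'
python3 -m crank '[[1,0,0,0,0,0,-1],[1,0,0,0,0,0,-1],[1,0,0,0,0,0,-1],[1,0,0,0,0,0,-1],[1,0,0,0,0,0,-1],[1,0,0,0,0,0,-1],[1,0,0,0,0,0,-1],[1,0,0,0,0,0,-1],[1,0,0,0,0,0,-1],[1,0,0,0,0,0,-1],[1,0,0,0,0,0,-1],[1,0,0,0,0,0,-1],[1,0,0,0,0,0,-1],[1,0,0,0,0,0,-1],[1,0,0,0,0,0,-1],[1,0,0,0,0,0,0],[1,0,0,0,0,0,0]]'
python3 - <<'E'
from h import *
s,p,R=pose();print(p.round(1),s['joints'].round(3),s['force'].round(1));print(R.as_matrix().round(3))
a=lid("scene",200,280);b=lid("side",200,280)
cv2.imwrite("pics/g.png",cv2.resize(np.hstack([a,b]),(800,300)))
E
```

```text
time_s: 16.48
ee_pos: [540.5, -55.8, 239.6]
eef_rot: [0.43, 0.562, 0.561, -0.429]
force: [0.3, -1.6, -1.5]
opening: 4.8
time_s: 17.9
ee_pos: [540.6, -55.8, 239.8]
eef_rot: [0.001, 0.707, 0.707, -0.001]
force: [-0.8, -0.6, -1.4]
opening: 5.2
[540.6 -55.8 239.8] [ 1.379  1.369 -1.367  1.457 -0.233  1.534  1.743] [-0.8 -0.6 -1.4]
[[-1.     0.003 -0.   ]
 [-0.     0.     1.   ]
 [ 0.003  1.    -0.   ]]
scene 9196 circ [542.  -25.5] 80.2 min [ 462.7 -104.4  236.2] max [621.6  54.  254.3] plane [-0.003 -0.009] z 240.8
side 7343 circ [543.7 -71.7] 125.4 min [ 461.9 -197.   201.8] max [622.4  53.7 278.1] plane [-0.001 -0.002] z 241.4
```

View pics/g.png

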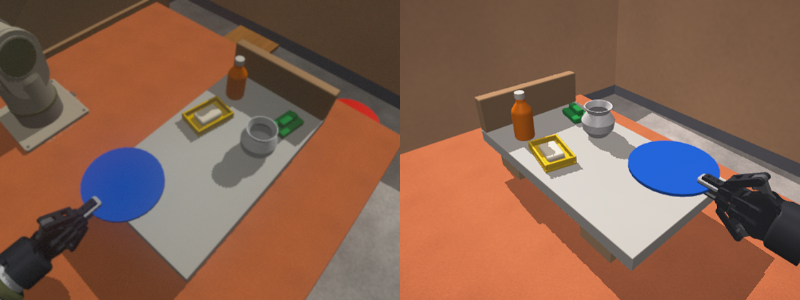

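```bash
python3 -m crank '[[1,0,-0.8,0.25,0,0,0],[1,0,-0.8,0.25,0,0,0],[1,0,-0.8,0.25,0,0,0],[1,0,-0.8,0.12,0,0,0],[1,0,-0.8,0,0,0,0],[1,0,-0.6,0,0,0,0],[1,0,-0.3,0,0,0,0],[1,0,0,0,0,0,0],[1,0,0,0,0,0,0]]'
python3 - <<'E'
from h import *
s,p,R=pose();print(p.round(1),s['joints'].round(3),s['force'].round(1));print(R.as_matrix().round(3))
lid("scene",125,170);lid("side",125,170)
E
```

```text
time_s: 18.75
ee_pos: [540.9, -38.5, 142.3]
eef_rot: [-0.0, 0.707, 0.707, -0.0]
force: [-0.2, -0.9, -1.5]
opening: 5.0
[540.9 -38.5 142.3] [ 1.347  1.477 -1.277  1.461 -0.153  1.493  1.852] [-0.2 -0.9 -1.5]
[[-1.    -0.    -0.   ]
 [-0.    -0.001  1.   ]
 [-0.     1.     0.001]]
scene 7079 circ [542.5  -8. ] 80.3 min [463.  -87.1 137.5] max [621.5  70.9 150.7] plane [-0.    -0.005] z 143.4
side 6777 circ [542.4  -8.9] 80.9 min [461.7 -89.5 138.5] max [622.4  71.2 158.8] plane [ 0.002 -0.005] z 144.3
```

```bash
python3 -m crank '[[1,0,-0.2,0,0,0,0],[1,0,-0.15,0,0,0,0],[1,0,0,0,0,0,0],[1,0,-0.05,0,0,0,0],[1,0,0,0,0,0,0]]'
python3 - <<'E'
from h import *
s,p,R=pose();print(p.round(1),s['joints'].round(3),s['force'].round(1),s['wrist_torque'].round(2))
lid("scene",125,170);lid("side",125,170)
E
```

```text
time_s: 19.27
ee_pos: [540.6, -38.3, 133.9]
eef_rot: [-0.0, 0.707, 0.707, -0.0]
force: [0.9, -0.3, -1.8]
opening: 5.0
[540.6 -38.3 133.9] [ 1.344  1.486 -1.269  1.457 -0.146  1.493  1.86 ] [ 0.9 -0.3 -1.8] [-1.39  0.01  0.02]
scene 6936 circ [542.4  -7.4] 80.5 min [462.7 -86.9 130.6] max [621.9  71.2 141.6] plane [-0.001 -0.004] z 135.1
side 6743 circ [549.2 -82.2] 153.8 min [ 461.  -235.3  130.6] max [622.5  71.  164.3] plane [ 0.001 -0.005] z 136.0
```

```bash
python3 -m crank '[[1,0,-0.05,0,0,0,0],[1,0,0,0,0,0,0],[0.8,0,0,0,0,0,0],[0.6,0,0,0,0,0,0],[0.4,0,0,0,0,0,0],[0.2,0,0,0,0,0,0],[0,0,0,0,0,0,0],[0,0,0,0,0,0,0]]' 20
python3 - <<'E'
from h import *
s,p,R=pose();print(p.round(1),s['force'].round(1),s['wrist_torque'].round(2),s['opening'])
lid("scene",125,170);lid("side",125,145)
E
```

```text
time_s: 20.03
ee_pos: [540.6, -38.3, 132.9]
eef_rot: [-0.0, 0.707, 0.707, -0.0]
force: [-0.1, -0.7, 0.1]
opening: 42.6
[540.6 -38.3 132.9] [-0.1 -0.7  0.1] [-1.14 -0.    0.04] 42.5706976965924
scene 6956 circ [541.5  -8.7] 80.5 min [463.4 -88.4 128.5] max [621.9  71.1 166.9] plane [-0. -0.] z 134.9
side 6734 circ [541.2  -7.1] 81.8 min [461.6 -88.  128.5] max [622.3  72.1 138.3] plane [0.002 0.002] z 135.3
```

```bash
python3 -m crank '[[0,0,0,-0.5,0,0,0],[0,0,0,-1,0,0,0],[0,0,0,-1,0,0,0],[0,0,0,-1,0,0,0],[1,0,0,0,0,0,0],[1,0,0,0,0,0,0],[1,0,0,0,0,0,0],[1,0,0,0,0,0,0],[1,0,0,0,0,0,0],[1,0,0,0,0,0,0],[1,0,0,1,0,0,0],[1,0,0,0.7,0,0,0],[1,0,0,0.3,0,0,0],[1,0,0,0,0,0,0]]' 20
python3 - <<'E'
from h import *
s,p,R=pose();print(p.round(1),s['force'].round(1),s['wrist_torque'].round(2),s['opening'],s['joints'].round(2))
im=lid("scene",125,170);lid("side",125,145)
E
```

```text
time_s: 21.3
ee_pos: [540.0, -66.7, 133.1]
eef_rot: [-0.001, 0.707, 0.707, -0.001]
force: [0.2, 0.0, -0.2]
opening: 0.1
[540.  -66.7 133.1] [ 0.2  0.  -0.2] [-1.05  0.01  0.05] 0.11242348354092618 [ 1.35  1.49 -1.26  1.4  -0.14  1.55  1.86]
scene 7195 circ [542.1  -8. ] 80.2 min [463.1 -87.3 129.7] max [621.3  71.  138.1] plane [-0.001  0.002] z 134.8
side 7102 circ [542.6  -7.7] 81.5 min [461.9 -88.  130.1] max [622.6  72.4 138.2] plane [0.001 0.001] z 135.3
```

Now a gentle push: 6 mm to the rim, then about 24 mm farther. After that, retract.

```bash
python3 -m crank '[[1,0.1,0,0.25,0,0,0],[1,0,0,0.25,0,0,0],[1,0,0,0.25,0,0,0],[1,0,0,0.25,0,0,0],[1,0,0,0.25,0,0,0],[1,0,0,0.15,0,0,0],[1,0,0,0.1,0,0,0],[1,0,0,0,0,0,0]]'
python3 - <<'E'
from h import *
s,p,R=pose();print(p.round(1),s['force'].round(1),s['opening'])
im=lid("scene",125,145);lid("side",125,145)
E
```

```text
time_s: 22.07
ee_pos: [538.5, -37.8, 133.0]
eef_rot: [-0.001, 0.707, 0.707, -0.001]
force: [0.2, 0.8, 0.1]
opening: 0.0
[538.5 -37.8 133. ] [0.2 0.8 0.1] 0.0053121614908929245
scene 6842 circ [541.4  17.8] 80.2 min [463.  -61.4 129.9] max [621.5  97.9 138.5] plane [ 0.001 -0.003] z 134.8
side 6551 circ [542.1  18.3] 81.3 min [461.5 -61.3 129.7] max [622.1  98.5 138.1] plane [0.001 0.001] z 135.3
```

```bash
python3 -m crank '[[1,0,0,-0.5,0,0,0],[1,0,0,-1,0,0,0],[1,0,0,-1,0,0,0],[1,0,0,-1,0,0,0],[1,0,0,-1,0,0,0],[1,0,0,-1,0,0,0],[1,0,0,0,0,0,0],[1,0,0,0,0,0,0]]'
python3 - <<'E'
from h import *
s,p,R=pose();print(p.round(1),s['force'].round(1),np.abs(s['joint_velocities']).max().round(3))
a=lid("scene",125,145);b=lid("side",125,145)
im,d,W=cloud("scene");hsv=cv2.cvtColor(im,cv2.COLOR_BGR2HSV);ok=np.isfinite(W[...,0])
y=ok&(hsv[...,0]>20)&(hsv[...,0]<33)&(hsv[...,1]>150)&(W[...,2]>128)
print("tray",cv2.boxPoints(cv2.minAreaRect(W[y][:,:2].astype(np.float32))).round(0).tolist())
l=ok&(W[...,2]>150)&(W[...,2]<215)&(hsv[...,1]<70)&(W[...,0]>450)&(W[...,1]<330)&(W[...,1]>200)
print("lota",cv2.minEnclosingCircle(W[l][:,:2].astype(np.float32)))
cv2.imwrite("pics/h.png",cv2.resize(np.hstack([a,b]),(800,300)))
E
```

```text
time_s: 22.83
ee_pos: [539.1, -150.1, 132.8]
eef_rot: [0.001, 0.707, 0.707, 0.001]
force: [0.8, 0.9, 0.4]
opening: 0.1
[ 539.1 -150.1  132.8] [0.8 0.9 0.4] 0.05
scene 6852 circ [541.6  17.9] 80.1 min [462.2 -61.5 130.1] max [621.6  97.  138.6] plane [ 0.002 -0.003] z 134.8
side 6573 circ [541.6  18.3] 81.2 min [462.  -62.2 129.2] max [622.4  97.8 138. ] plane [0.002 0.001] z 135.3
tray [[437.0, 235.0], [516.0, 218.0], [541.0, 334.0], [462.0, 351.0]]
lota ((648.2207641601562, 290.9456481933594), 45.70486831665039)
```

View pics/h.png

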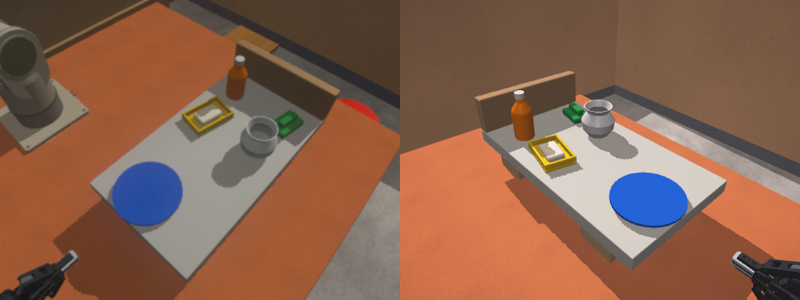

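The lid lies flat with its plain face up, at (147,193) on the left and (648,198) on the right. The gripper is clear of it, and the tray and lota are where they started. I'm handing in.

```bash
python3 -c "
from station import arm; print(arm.job_done())"
```

```text
the job is handed in; nothing more can be done
None
```

The lid now lies flat on the shelf with its ring side down, and the job was handed in at about 23 s of the 72 s allowed.

**What I did:**
- I slid the lid flat from inside its ring until it stuck out about 48 mm past the open end.
- I gripped the overhanging flange from the end, lifted it, rolled it 180°, and set it down with the ring on the shelf.
- I then nudged it about 26 mm inward, so the whole ring is well on the shelf, and backed the gripper clear.

**Last checks:**
- **Lid:** its centre is at about (542, 18) mm. The top is level to within 0.2° at z ≈ 135 mm, which fits the ring standing on the shelf.
- **Ring:** its near edge is about 30 mm inside the open end.
- **Lota and tray:** both measured within about 1 mm of where they started.
- **Forces:** the highest reading between moves was about 5 N.

**What disagreed:**
- **First slide:** it missed because the fingertips end about 27 mm short of the reported TCP, so the fingers passed over the ring. Nothing was touched; I measured the offset and allowed for it afterwards.
- **Wrist torque:** it read about -1.1 N m after I released the lid. I didn't explain this, though the force was near zero.

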